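# Sort the printed gear wheels into their dishes

## Robot

A 6-joint arm with a two-finger parallel gripper is mounted at the origin on the work surface. World frame = base frame: x ahead of the robot, y to its left, z up, the work surface at z = 0. Lengths are in mm, angles in degrees, forces in N, time in s.
With the tool pointing down it reaches from about 300 to 850 mm from the base axis. Payload 4.2 kg.
Tool frame: the origin (TCP) lies between the finger pads; the fingertips stand 11 mm ahead of it and the grasp point (between the pads) lies 8 mm behind it (env.tips_ahead is the distance from the TCP to the fingertips, in mm); z points along the fingers, y is the line along which they close (so a half turn about z gives the same grasp; the last joint's range is limited). The gripper opens to 91 mm and grips with 3 to 60 N. Pads are 32 mm wide; open, the fingers measure 118 mm over their backs; the gripper's body (76 mm by 178 mm) begins 60 mm behind the grasp point.
Start: joints at [75.172, 18.312, 89.639, -0, 72.044, -1.146], TCP at [136.01, 558.7, 204.276] pointing down, gripper open.
Joint ranges: [-177.97, 177.97], [-48.28, 115.42], [12.27, 149.76], [-77.06, 257.06], [2.81, 150.46], [-146.56, 146.56]. Speed limits (degrees/s): [147.25, 147.25, 180, 180, 180, 180].

## Interface

Orientations are given as [roll, pitch, yaw] about the fixed x, y, z axes, in that order (R = Rz(yaw) Ry(pitch) Rx(roll)).
In Python, from workcell import env, cams gives the robot as it stands.
- The arm moves only by the tool step_arm, never from a script. Its arguments are lists of equal length, an entry for each row: "linear": the shift along the tool's x, y, z in units of 30 cm (1.0 is 30 cm), a list of three; "turn": the turn about the tool's z in units of 360 degrees (1.0 is 360 degrees). In form: {"linear": [[tx, ty, tz], ...], "turn": [turn, ...]}. A call has 1 to 20 rows; each row is the pose to reach, as a shift and turn from the pose commanded when the call began, along the tool's axes at that moment, turning the shorter way round; what a row does not reach only later rows make up. A row lasts 1/8 s, in which the tool goes at most 62.5 mm and 10.7 degrees, less where a joint would pass 70% of its speed; a pose out of reach is approached as far as the arm can. A call with a number of a shift or a turn outside -1 to 1 is refused whole. A call with a gripper value outside its range is refused whole. "fingers" is the closure, from -1 (fully open) to 1 (shut), so that 0 is half open, set as the call begins (left out, the last holds). The fingers move at their own pace and stop on an object; "force" is the grip in N (left out, the last holds). Time passes only in rows, so rows that repeat a pose let the fingers close. It gives the time, the measured TCP pose, the force, the opening and the grip force at its end, in the units of the state.
- env.state(): the state, without advancing time (a new reading comes with each control period).
- cams.grab_frame(name): name is "scene" or "side" or "wrist"; returns a dict with "color" (420x560x3 uint8, blue, green, red), "fx", "fy", "cx", "cy" (pixels), "dist" ([k1, k2, p1, p2, k3] as OpenCV has them; the pictures are not rectified), "extrinsics" (4x4, takes a point from camera to world coordinates); the wrist camera has in their place "tool_from_camera" (4x4, takes a point from camera to tool coordinates, whose origin is the TCP and whose axes are the flange's). Camera axes: x right, y down, z forward; pixel columns grow to the right and rows downward; lengths in mm; the calibration is good to about 2 mm. A picture is of the moment at which its call begins: read the wrist's pose just before it. There is no depth.
- env.job_done(): hands the job in; it is judged then, once.
The state is a dict: "time_s": time; "qpos": joint angles; "qvel": joint speeds; "effort": joint torques, N m; "ee_pos": TCP position; "ee_rot": TCP orientation; "force": force on the tool from outside, world axes, zero at the start; "torque": the same for the moment, N m; "gripper_width": finger opening in mm; "gripper_force": force on a finger pad.
Only numpy, scipy, OpenCV 4.12 (cv2) and the standard library are available. Lean on these libraries where they do the work, as an engineer would, in place of code of your own. Each camera call takes 0.05 s, during which the arm holds its last target. There are 200 camera calls.

## Task

Pick out the four toothed gear wheels from among the freshly printed parts and set each one, hub up, in the grey round dish of its size: the smallest wheel in the smallest dish, the next in the next, up to the largest in the largest, each lying flat on the dish's floor inside the rim. Leave the toothless flanged roller and the L-bracket where they lie.

Things in the scene. Friction and masses are not known exactly. Their poses are not given: they have to be found in the camera images.
- hub_small (a point): Loose yellow printed gear wheel, the smallest of four, about 18 g: a toothed disc 30 mm across the teeth and 8 mm thick, lying flat, with a plain round hub 20 mm in diameter standing up from its middle to 50 mm above the underside (so 42 mm of bare hub to grip, at any yaw). The point lies on the hub's axis, 32 mm above the underside and 18 mm below the hub's top; z is the axis, up when the wheel lies right. Yaw does not matter.
- hub_medium (a point): Loose yellow printed gear wheel, the second smallest of four, about 28 g: a toothed disc 48 mm across the teeth and 8 mm thick, lying flat, with a plain round hub 20 mm in diameter standing up from its middle to 50 mm above the underside (so 42 mm of bare hub to grip, at any yaw). The point lies on the hub's axis, 32 mm above the underside and 18 mm below the hub's top; z is the axis, up when the wheel lies right. Yaw does not matter.
- hub_large (a point): Loose yellow printed gear wheel, the second largest of four, about 42 g: a toothed disc 66 mm across the teeth and 8 mm thick, lying flat, with a plain round hub 20 mm in diameter standing up from its middle to 50 mm above the underside (so 42 mm of bare hub to grip, at any yaw). The point lies on the hub's axis, 32 mm above the underside and 18 mm below the hub's top; z is the axis, up when the wheel lies right. Yaw does not matter.
- hub_giant (a point): Loose yellow printed gear wheel, the largest of four, about 60 g: a toothed disc 84 mm across the teeth and 8 mm thick, lying flat, with a plain round hub 20 mm in diameter standing up from its middle to 50 mm above the underside (so 42 mm of bare hub to grip, at any yaw). The point lies on the hub's axis, 32 mm above the underside and 18 mm below the hub's top; z is the axis, up when the wheel lies right. Yaw does not matter.
- nest_small (a point): Fixed round grey dish, the smallest of four, for the 30 mm gear wheel: 47 mm inside, 55 mm outside, rim 9 mm above the table (6 mm above the dish's floor, which is 3 mm thick). The point is the centre of the inner floor; z up.
- nest_medium (a point): Fixed round grey dish, the second smallest of four, for the 48 mm gear wheel: 65 mm inside, 73 mm outside, rim 9 mm above the table (6 mm above the dish's floor, which is 3 mm thick). The point is the centre of the inner floor; z up.
- nest_large (a point): Fixed round grey dish, the second largest of four, for the 66 mm gear wheel: 83 mm inside, 91 mm outside, rim 9 mm above the table (6 mm above the dish's floor, which is 3 mm thick). The point is the centre of the inner floor; z up.
- nest_giant (a point): Fixed round grey dish, the largest of four, for the 84 mm gear wheel: 101 mm inside, 109 mm outside, rim 9 mm above the table (6 mm above the dish's floor, which is 3 mm thick). The point is the centre of the inner floor; z up.
- roller_mid (a point): Loose yellow printed flanged roller, NOT a gear: round, no teeth, no hub, 40 mm across the flanges, 24 mm high, with an open bore. The point is its centre, half-way up. To be left alone.
- bracket_mid (a point): Loose yellow printed L-bracket, NOT a gear: foot 34 x 24 mm, upright wall 30 mm high at its -x end. The point lies over the middle of the foot, half-way up (15 mm). To be left alone. (A glue stick 25 mm in diameter and 65 mm tall also stands among the parts; it is not listed. The roller, the bracket and the glue stick stand in the gaps between the dishes and gears.)
Mind the look-alikes: they are no part of the job. What is shaped like the part that bears nest_medium but orange or red is not meant.

How it is judged:
By the outcome, as a careful person would: the job done as asked, in the order asked, and still so for the second after the job is handed in, with the robot touching nothing.
It also fails if it takes over 136 s, if anything falls off the work surface, if the arm or the gripper's body presses on something with over 40 N, if the wrist force passes 120 N, or if a joint passes its speed limit or range.

## Working session

There is one attempt and no reset: what is moved stays moved. The work goes in short steps, Python scripts to look and compute and a tool call to move; the robot and the scene stay as the last step left them, time stands still between calls to the robot, and variables do not carry over. Pictures are saved under pics/ and viewed, at most 14 in all, crops included, and the job is handed in when it is done.

Besides the shell and the picture viewer there is one more tool, called after "Call:" as name(argument=value, ...), one argument or row to a line, values as JSON. step_arm: Moves the arm, as the interface text tells. Its arguments: {"type":"object","properties":{"linear":{"type":"array"},"turn":{"type":"array"},"fingers":{"type":"number"},"force":{"type":"number"}},"required":["linear","turn"]}

```bash
mkdir -p pics; python3 - <<'E'
from workcell import env,cams
import cv2
s=env.state();print(s)
for n in("scene","side","wrist"):
    f=cams.grab_frame(n);cv2.imwrite(f"pics/{n}0.png",f["color"])
    print(n,{k:(v if not hasattr(v,'shape') else v.tolist()) for k,v in f.items() if k!="color"})
E
```

```text
{'time_s': 0.0, 'qpos': array([ 7.51734994e+01,  1.83516290e+01,  8.97062278e+01, -1.39985203e-03,
        7.20413050e+01, -1.14689564e+00]), 'qvel': array([-0.00983195,  0.07784968,  0.08519393, -0.01988376, -0.02922464,
       -0.05430078]), 'effort': array([ 2.00242532e-03, -4.12452757e+01, -2.31972456e+01,  7.28594139e-02,
        4.57278709e-02, -1.53132542e-04]), 'ee_pos': array([135.86992293, 558.19493414, 203.42160145]), 'ee_rot': array([-1.79900831e+02, -6.54163177e-04,  1.66320827e+02]), 'force': array([0.51261526, 0.19202014, 0.13168696]), 'torque': array([-0.00762021,  0.04137663,  0.05143531]), 'gripper_force': 0.0, 'gripper_width': 91.01818693595455}
scene {'fx': 378.97526855646004, 'fy': 378.97526855646004, 'cx': 285.630135929137, 'cy': 208.36215605185535, 'dist': [-0.07478213958603097, 0.0, 0.0, 0.0, 0.0], 'extrinsics': [[-0.026596544334324398, 0.73090036680612, -0.6819657452043701, 1054.9605072518868], [0.9995158955866771, 0.030460572484299026, -0.006334666012645323, -10.565740444185225], [0.016143057301369973, -0.6818040828028299, -0.7313566806793773, 667.8623917605
[... 246 characters left out ...]
, 0.2560846737997825, 258.2986580556817], [-0.32526970681546297, -0.5828676710431188, 0.7446239963101869, -650.4903041363416], [-7.221047678568271e-05, -0.7874288861997262, -0.61640550286634, 564.0640398053736], [0.0, 0.0, 0.0, 1.0]]}
wrist {'fx': 363.84091492505854, 'fy': 363.84091492505854, 'cx': 289.5375905942726, 'cy': 216.7546320495614, 'dist': [-0.013403817560721563, 0.0, 0.0, 0.0, 0.0], 'tool_from_camera': [[0.000707521928000516, -0.9600098563457247, -0.2799653105864745, 79.48628793949071], [0.9999992756367841, 0.0009518369795894903, -0.0007367036512864435, -0.15394614331332157], [0.0009737241020594, -0.2799645865559142, 0.9600098343954334, -180.30315147525494], [0.0, 0.0, 0.0, 1.0]]}
```

View pics/scene0.png

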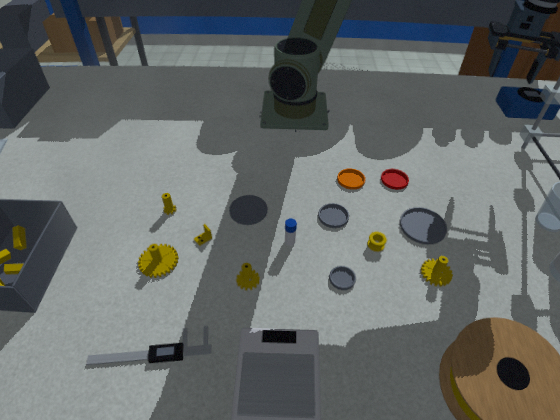

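View pics/side0.png

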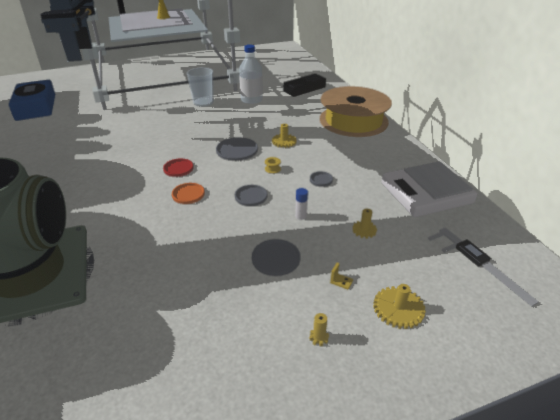

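View pics/wrist0.png

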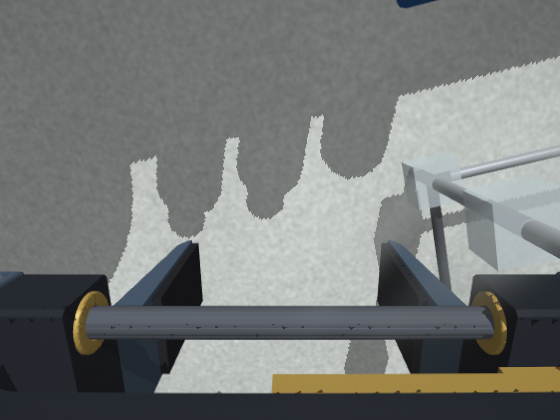

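The scene view shows the gears: small (168,205), giant (157,260), medium (247,275), large (438,270). It shows grey dishes at (248,209), (333,215), (342,278) and (423,225). The orange and red dishes are decoys. The side view shows the same layout. The wrist view shows only table and fingers.

```bash
cat > h.py <<'E'
import cv2,numpy as np
def ray(f,uv):
    K=np.array([[f["fx"],0,f["cx"]],[0,f["fy"],f["cy"]],[0,0,1]])
    n=cv2.undistortPoints(np.float64(uv).reshape(-1,1,2),K,np.float64(f["dist"])).reshape(-1,2)
    E=np.array(f["extrinsics"]);return E[:3,3],np.c_[n,np.ones(len(n))]@E[:3,:3].T
def onz(f,uv,z):
    o,d=ray(f,uv);return (o+d*((z-o[2])/d[:,2])[:,None])[:,:2]
def yellow(img):
    h=cv2.cvtColor(img,cv2.COLOR_BGR2HSV);return cv2.inRange(h,(20,140,60),(33,255,255))
E
python3 - <<'E'
from h import *;from workcell import cams
import numpy as np
seeds={"scene":[(248,209),(333,215),(342,278),(423,225)],"side":[(276,257),(251,195),(320,178),(237,148)]}
G={"scene":[(168,205),(247,275),(438,270),(157,260)],"side":[(320,328),(365,222),(285,135),(400,304)]}
rows=[]
for n in seeds:
    f=cams.grab_frame(n);im=f["color"];np.save(f"pics/{n}.npy",im)
    g=cv2.cvtColor(im,cv2.COLOR_BGR2GRAY)
    for s in seeds[n]:
        # dish: dark region by Otsu in an ROI
        x,y=s;r=38;x0,y0=max(x-r,0),max(y-r,0);roi=g[y0:y+r,x0:x+r]
        t,b=cv2.threshold(cv2.GaussianBlur(roi,(3,3),0),0,255,cv2.THRESH_BINARY_INV+cv2.THRESH_OTSU)
        k,l=cv2.connectedComponents(b);c=l[y-y0,x-x0]
        cs,_=cv2.findContours((l==c).astype(np.uint8),cv2.RETR_EXTERNAL,cv2.CHAIN_APPROX_NONE)
        p=max(cs,key=len).reshape(-1,2)+[x0,y0]
        w=onz(f,p,9);(cx,cy),rad=cv2.minEnclosingCircle(np.float32(w))
        A=np.c_[2*w,np.ones(len(w))];q=np.linalg.lstsq(A,(w**2).sum(1),rcond=None)[0]
        R=np.sqrt(q[2]+q[0]**2+q[1]**2)
        print(n,s,"thr",t,"circ",q[:2].round(1),"D",(2*R).round(1),"minenc",2*rad)
    m=yellow(im)
    k,l,st,ce=cv2.connectedComponentsWithStats(m)
    for i in range(1,k):
        if st[i,4]>60: print(n,"yellow",st[i])
    def cut(x,y,r=25): return cv2.resize(cv2.copyMakeBorder(im,30,30,30,30,0)[y+30-r:y+30+r,x+30-r:x+30+r],(200,200),interpolation=cv2.INTER_NEAREST)
    rows.append(np.hstack([cut(*p) for p in G[n]]))
cv2.imwrite("pics/m1.png",np.vstack(rows))
E
```

```text
scene (248, 209) thr 115.0 circ [434.2 -97.2] D 222.9 minenc 294.3719787597656
scene (333, 215) thr 121.0 circ [462.2  93.8] D 81.6 minenc 90.11103820800781
scene (342, 278) thr 120.0 circ [633.5 102.1] D 61.5 minenc 68.76708221435547
scene (423, 225) thr 118.0 circ [490.4 327.8] D 153.5 minenc 219.31539916992188
scene yellow [162 193  14  22 184]
scene yellow [ 13 225  13  25 281]
scene yellow [194 224  18  21 166]
scene yellow [367 232  19  19 279]
scene yellow [ 138  244   40   34 1001]
scene yellow [  0 249  11  15 121]
scene yellow [421 256  32  30 670]
scene yellow [  4 263  19  11 167]
scene yellow [236 263  23  27 396]
scene yellow [450 366  31  54 371]
side (276, 257) thr 125.0 circ [ 443.6 -103.7] D 155.4 minenc 208.88369750976562
side (251, 195) thr 131.0 circ [454.5  88.5] D 80.6 minenc 87.69393157958984
side (320, 178) thr 134.0 circ [625.9  97.5] D 62.9 minenc 69.06910705566406
side (237, 148) thr 131.0 circ [501.2 361.7] D 204.5 minenc 265.85107421875
side yellow [158   0  10  18 121]
side yellow [326 109  56  23 743]
side yellow [273 125  22  21 181]
side yellow [266 158  14  14  91]
side yellow [332 264  19  24  91]
side yellow [ 375  285   50   42 1209]
side yellow [311 314  15  29 133]
```

View pics/m1.png

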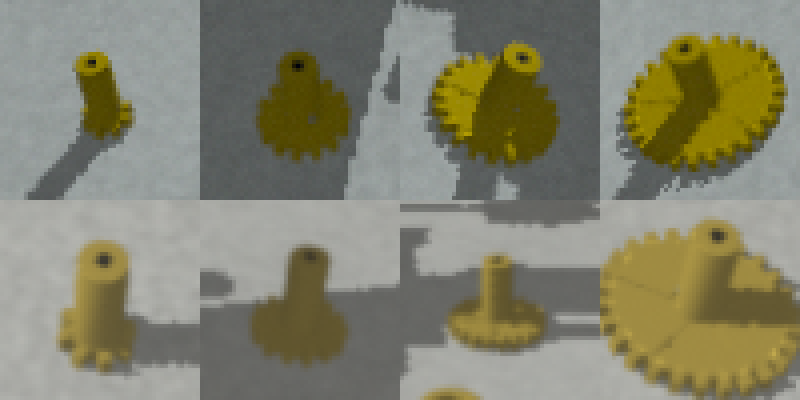

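The crops show the hub bores clearly, so each gives its hub's top centre. Next I'll triangulate them and look at the dishes.

```bash
python3 - <<'E'
from h import *;from workcell import cams
S={"scene":[(165.5,195),(246,265.7),(443.2,259),(152.5,246.2)],"side":[(320.2,317.5),(366.7,210.2),(283.7,124.5),(404,287.5)]}
F={n:cams.grab_frame(n) for n in S}
R={n:ray(F[n],S[n]) for n in S}
for i,nm in enumerate(["small","medium","large","giant"]):
    A=np.zeros((3,3));b=np.zeros(3)
    for n in S:
        o,d=R[n];d=d[i]/np.linalg.norm(d[i]);P=np.eye(3)-np.outer(d,d);A+=P;b+=P@o
    print(nm,np.linalg.solve(A,b).round(1),[onz(F[n],S[n][i],50).round(1)[0].tolist() for n in S])
seeds={"scene":[(248,209),(333,215),(342,278),(423,225)],"side":[(276,257),(251,195),(320,178),(237,148)]}
rows=[]
for n in S:
    im=F[n]["color"]
    rows.append(np.hstack([cv2.resize(im[y-28:y+28,x-28:x+28],(200,200),interpolation=cv2.INTER_NEAREST) for x,y in seeds[n]]))
m=np.vstack(rows).astype(float);m=np.clip((m-30)*1.8,0,255)
cv2.imwrite("pics/m2.png",m.astype(np.uint8))
E
```

```text
small [ 448.3 -293.8   50.2] [[448.2, -294.0], [448.3, -293.5]]
medium [635.7 -88.7  51.4] [[635.2, -89.2], [636.5, -86.6]]
large [605.7 306.7  50.4] [[605.7, 306.7], [606.0, 307.9]]
giant [ 596.7 -284.5   51.2] [[595.9, -285.0], [597.4, -283.5]]
```

View pics/m2.png

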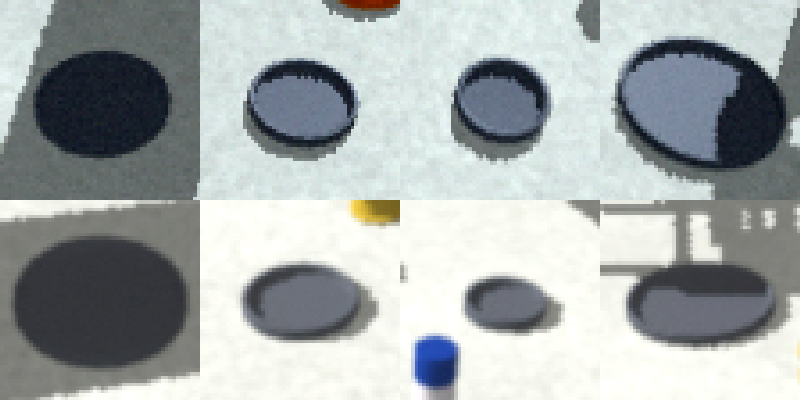

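```bash
cat > dish.py <<'E'
from h import *;from workcell import cams
from scipy.optimize import least_squares
D={"large":91,"medium":73,"small":55,"giant":109}
seeds={"scene":[(248,209),(333,215),(342,278),(423,225)],"side":[(276,257),(251,195),(320,178),(237,148)]}
for n in seeds:
    f=cams.grab_frame(n);im=f["color"].astype(int)
    g=im.sum(2)/3;br=(im[:,:,0]-im[:,:,2])/np.maximum(g,1)
    for (x,y),nm in zip(seeds[n],D):
        r=32;roi=br[y-r:y+r,x-r:x+r];t=.5*(np.median(br[y-3:y+4,x-3:x+4])+np.median(roi[:,[0,-1]]))
        b=((roi>t)&(g[y-r:y+r,x-r:x+r]<150)).astype(np.uint8)
        b=cv2.morphologyEx(b,cv2.MORPH_OPEN,np.ones((3,3)));k,l,st,ce=cv2.connectedComponentsWithStats(b);c=1+np.argmax(st[1:,4])
        p=max(cv2.findContours((l==c).astype(np.uint8),cv2.RETR_EXTERNAL,cv2.CHAIN_APPROX_NONE)[0],key=len).reshape(-1,2)
        p=cv2.convexHull(p).reshape(-1,2)+[x-r,y-r]
        o=[]
        for half,z in((p[:,1]<np.mean([p[:,1].min(),p[:,1].max()]),9),(p[:,1]>np.mean([p[:,1].min(),p[:,1].max()]),1)):
            w=onz(f,p[half],z)
            s=least_squares(lambda q:np.hypot(*(w-q[:2]).T)-q[2],[*w.mean(0),D[nm]/2],loss="soft_l1")
            s2=least_squares(lambda q:np.hypot(*(w-q).T)-D[nm]/2,w.mean(0),loss="soft_l1")
            o+=[s2.x.round(1).tolist(),round(2*s.x[2],1),round(np.sqrt(2*s2.cost/len(w)),1)]
        print(n,nm,o,p.min(0),p.max(0))
E
python3 dish.py
```

```text
scene large [[444.5, -105.5], np.float64(86.7), np.float64(0.9), [441.2, -106.5], np.float64(87.6), np.float64(0.7)] [230 195] [266 224]
scene medium [[455.9, 96.3], np.float64(71.6), np.float64(0.5), [451.4, 96.3], np.float64(70.5), np.float64(0.6)] [318 204] [348 227]
scene small [[627.6, 104.7], np.float64(53.9), np.float64(0.3), [624.2, 105.4], np.float64(53.6), np.float64(0.5)] [329 266] [355 289]
scene giant [[477.9, 305.2], np.float64(108.3), np.float64(0.6), [474.0, 306.5], np.float64(111.0), np.float64(0.6)] [400 208] [446 243]
side large [[441.4, -107.9], np.float64(88.1), np.float64(0.5), [442.6, -104.0], np.float64(88.1), np.float64(0.6)] [252 239] [299 275]
side medium [[452.3, 93.0], np.float64(70.6), np.float64(0.5), [453.5, 100.5], np.float64(69.0), np.float64(0.8)] [235 185] [266 204]
side small [[624.3, 101.5], np.float64(50.6), np.float64(0.9), [626.9, 109.8], np.float64(51.1), np.float64(0.9)] [310 172] [331 185]
side giant [[474.0, 301.0], np.float64(106.2), np.float64(0.8), [476.8, 310.6], np.float64(105.9), np.float64(0.7)] [216 138] [257 159]
```

```bash
python3 - <<'E'
from h import *;from workcell import cams
f=cams.grab_frame("side")
for nm,u,z in[("gluebase",(302,217),0),("gluetop",(302,191),65),("roller",(273,165),12),("bracket",(341,281),3),("bracketwalltop",(336,266),30),("spool near edge low",(355,132),0),("spool left",(321,120),10),("spool left top",(320,100),70),("rackleg",(235,80),0),("rackleg2",(102,100),0),("bottle",(252,103),0),("cup",(202,101),0),("scanner corner",(385,180),20),("scanner corner",(410,207),0),("black thing",(290,90),0)]:
    print(nm,z,onz(f,u,z).round(0)[0])
f=cams.grab_frame("scene")
for nm,u,z in[("gluetop",(291,224),65),("roller",(377,241),12),("bracket",(206,238),3),("spool left",(441,380),70),("spool left",(441,380),0),("spool top",(500,319),70),("spool top",(500,319),20),("rack foot",(530,128),0)]: print("sc",nm,z,onz(f,u,z).round(0)[0])
E
```

```text
gluebase 0 [534.  -8.]
gluetop 65 [533.  -5.]
roller 12 [535. 186.]
bracket 3 [ 532. -200.]
bracketwalltop 30 [ 525. -187.]
spool near edge low 0 [813. 294.]
spool left 10 [744. 375.]
spool left top 70 [739. 379.]
rackleg 0 [594. 779.]
rackleg2 0 [145. 761.]
bottle 0 [595. 573.]
cup 0 [450. 641.]
scanner corner 20 [751.  32.]
scanner corner 0 [768. -52.]
black thing 0 [745. 632.]
sc gluetop 65 [537.  -3.]
sc roller 12 [534. 188.]
sc bracket 3 [ 533. -192.]
sc spool left 70 [853. 236.]
sc spool left 0 [829. 265.]
sc spool top 70 [748. 368.]
sc spool top 20 [722. 400.]
sc rack foot 0 [ 47. 758.]
```

Call:
step_arm(
  linear=[
    [-0.12, -0.06, 0.02],
    [-0.24, -0.12, 0.05],
    [-0.36, -0.18, 0.07],
    [-0.48, -0.24, 0.09],
    [-0.6, -0.3, 0.11],
    [-0.72, -0.36, 0.14],
    [-0.84, -0.42, 0.16],
    [-0.955, -0.484, 0.181],
    [-0.955, -0.484, 0.181],
    [-0.955, -0.484, 0.181],
  ],
  turn=[-0.01, -0.02, -0.03, -0.038, -0.038, -0.038, -0.038, -0.038, -0.038, -0.038],
  fingers=0,
  force=15,
)

```text
time_s: 1.8
ee_pos: [379.8, 350.2, 150.1]
ee_rot: [180.0, -0.0, 180.0]
force: [-0.9, -0.2, 0.6]
gripper_width: 45.4
gripper_force: 0.0
```

Call:
step_arm(
  linear=[
    [-0.03, -0.15, 0],
    [-0.07, -0.3, 0],
    [-0.11, -0.45, 0],
    [-0.14, -0.6, 0],
    [-0.17, -0.75, 0],
    [-0.2, -0.9, 0],
    [-0.228, -1.0, 0],
  ],
  turn=[0, 0, 0, 0, 0, 0, 0],
)

```text
time_s: 2.68
ee_pos: [448.5, 49.4, 150.4]
ee_rot: [180.0, 0.1, -180.0]
force: [0.1, -0.1, 0.8]
gripper_width: 45.5
gripper_force: 0.0
```

Call:
step_arm(
  linear=[
    [0, -0.15, 0],
    [0, -0.3, 0],
    [0, -0.45, 0],
    [0, -0.6, 0],
    [0, -0.75, 0],
    [0, -0.9, 0],
    [0, -1.0, 0],
    [0, -1.0, 0],
    [0, -1.0, 0],
  ],
  turn=[0, 0, 0, 0, 0, 0, 0, 0, 0],
)

```text
time_s: 3.8
ee_pos: [448.6, -248.8, 149.9]
ee_rot: [179.9, -0.0, -179.9]
force: [-0.3, -0.2, -0.2]
gripper_width: 45.6
gripper_force: 0.0
```

Call:
step_arm(
  linear=[
    [0, -0.08, 0],
    [0, -0.146, 0.05],
    [0, -0.146, 0.15],
    [0, -0.146, 0.25],
    [0, -0.146, 0.35],
    [0, -0.146, 0.4],
    [0, -0.146, 0.418],
    [0, -0.146, 0.418],
    [0, -0.146, 0.418],
  ],
  turn=[0, 0, 0, 0, 0, 0, 0, 0, 0],
)

```text
time_s: 4.92
ee_pos: [449.1, -294.4, 25.4]
ee_rot: [-179.9, 0.1, -180.0]
force: [-0.6, 0.1, -0.2]
gripper_width: 45.5
gripper_force: 0.0
```

Call:
step_arm(
  linear=[
    [0, 0, 0],
    [0, 0, 0],
    [0, 0, 0],
    [0, 0, 0],
    [0, 0, 0],
  ],
  turn=[0, 0, 0, 0, 0],
  fingers=1,
  force=15,
)

```text
time_s: 5.55
ee_pos: [448.5, -294.0, 24.7]
ee_rot: [-180.0, 0.0, 180.0]
force: [-0.9, -0.1, 2.4]
gripper_width: 18.9
gripper_force: 15.0
```

Call:
step_arm(
  linear=[
    [0, 0, -0.05],
    [0, 0, -0.15],
    [0, 0, -0.25],
    [0, 0, -0.333],
    [-0.05, 0.1, -0.333],
    [-0.1, 0.22, -0.333],
    [-0.15, 0.34, -0.333],
    [-0.2, 0.46, -0.333],
    [-0.26, 0.58, -0.333],
    [-0.32, 0.7, -0.333],
    [-0.37, 0.82, -0.333],
    [-0.42, 0.92, -0.333],
    [-0.45, 1.0, -0.333],
  ],
  turn=[0, 0, 0, 0, 0, 0, 0, 0, 0, 0, 0, 0, 0],
)

```text
time_s: 7.18
ee_pos: [584.1, 7.5, 125.3]
ee_rot: [180.0, 0.1, -180.0]
force: [-0.4, -0.1, 0.4]
gripper_width: 19.4
gripper_force: 15.0
```

Call:
step_arm(
  linear=[
    [-0.05, 0.1, 0],
    [-0.1, 0.2, 0],
    [-0.13, 0.3, 0],
    [-0.141, 0.331, 0],
    [-0.141, 0.331, 0],
    [-0.141, 0.331, 0],
    [-0.141, 0.331, 0.1],
    [-0.141, 0.331, 0.2],
    [-0.141, 0.331, 0.25],
    [-0.141, 0.331, 0.28],
    [-0.141, 0.331, 0.28],
    [-0.141, 0.331, 0.28],
  ],
  turn=[0, 0, 0, 0, 0, 0, 0, 0, 0, 0, 0, 0],
)

```text
time_s: 8.68
ee_pos: [626.5, 105.4, 41.5]
ee_rot: [180.0, 0.1, 180.0]
force: [0.2, 0.0, -0.1]
gripper_width: 19.4
gripper_force: 15.0
```

```bash
python3 - <<'E'
from h import *;from workcell import env,cams
print(env.state()["ee_pos"],env.state()["gripper_width"])
a=[cv2.resize(cams.grab_frame(n)["color"][y-40:y+40,x-40:x+40],(400,400)) for n,x,y in(("scene",342,270),("side",320,170))]
cv2.imwrite("pics/p1.png",np.hstack(a))
E
```

```text
[626.48405795 105.43155191  41.45574741] 19.428376669962567
```

View pics/p1.png

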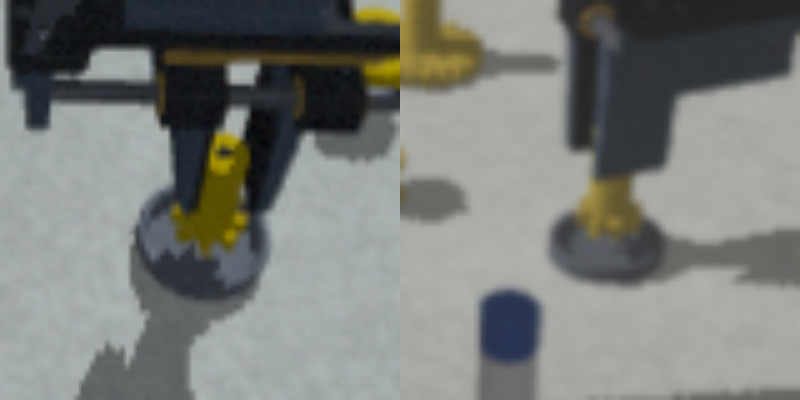

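The gear hangs upright over the small dish (scene crop 210,240; side crop 610,235), about 14 mm up. I'll lower it, release and retreat.

Call:
step_arm(
  linear=[
    [0, 0, 0.02],
    [0, 0, 0.035],
    [0, 0, 0.043],
    [0, 0, 0.043],
    [0, 0, 0.043],
  ],
  turn=[0, 0, 0, 0, 0],
)

```text
time_s: 9.4
ee_pos: [625.6, 105.3, 27.8]
ee_rot: [180.0, -0.0, 180.0]
force: [-1.5, -0.6, 3.8]
gripper_width: 19.2
gripper_force: 15.0
```

Call:
step_arm(
  linear=[
    [0, 0, 0],
    [0, 0, 0],
    [0, 0, 0],
    [0, 0, -0.1],
    [0, 0, -0.2],
    [0, 0, -0.3],
  ],
  turn=[0, 0, 0, 0, 0, 0],
  fingers=0,
)

```text
time_s: 10.15
ee_pos: [625.7, 105.4, 118.3]
ee_rot: [180.0, -0.0, 180.0]
force: [0.9, 0.3, 0.0]
gripper_width: 45.9
gripper_force: 0.0
```

Call:
step_arm(
  linear=[
    [0, -0.15, 0],
    [0, -0.3, 0],
    [-0.03, -0.45, 0],
    [-0.033, -0.6, 0],
    [-0.033, -0.647, 0],
    [-0.033, -0.647, 0.05],
    [-0.033, -0.647, 0.15],
    [-0.033, -0.647, 0.25],
    [-0.033, -0.647, 0.29],
    [-0.033, -0.647, 0.31],
    [-0.033, -0.647, 0.31],
    [-0.033, -0.647, 0.31],
  ],
  turn=[0, 0, 0, 0, 0, 0, 0, 0, 0, 0, 0, 0],
)

```text
time_s: 11.65
ee_pos: [636.4, -88.7, 25.6]
ee_rot: [-180.0, 0.1, -180.0]
force: [-0.5, -0.9, 0.3]
gripper_width: 45.9
gripper_force: 0.0
```

Call:
step_arm(
  linear=[
    [0, 0, 0],
    [0, 0, 0],
    [0, 0, 0],
    [0, 0, 0],
    [0, 0, 0],
  ],
  turn=[0, 0, 0, 0, 0],
  fingers=1,
)

```text
time_s: 12.28
ee_pos: [635.7, -88.8, 24.7]
ee_rot: [-180.0, 0.0, 180.0]
force: [0.3, -0.4, 1.2]
gripper_width: 19.5
gripper_force: 15.0
```

Call:
step_arm(
  linear=[
    [0, 0, -0.05],
    [0, 0, -0.15],
    [0, 0, -0.25],
    [0, 0, -0.333],
    [0.08, 0.08, -0.333],
    [0.18, 0.18, -0.333],
    [0.28, 0.28, -0.333],
    [0.38, 0.38, -0.333],
    [0.48, 0.48, -0.333],
    [0.56, 0.57, -0.333],
    [0.608, 0.617, -0.333],
    [0.608, 0.617, -0.333],
    [0.608, 0.617, -0.333],
    [0.608, 0.617, -0.25],
    [0.608, 0.617, -0.15],
    [0.608, 0.617, -0.08],
    [0.608, 0.617, -0.04],
    [0.608, 0.617, -0.01],
    [0.608, 0.617, -0.01],
    [0.608, 0.617, -0.01],
  ],
  turn=[0, 0, 0, 0, 0, 0, 0, 0, 0, 0, 0, 0, 0, 0, 0, 0, 0, 0, 0, 0],
)

```text
time_s: 14.78
ee_pos: [453.7, 96.4, 27.9]
ee_rot: [180.0, 0.1, 180.0]
force: [0.2, 0.0, -0.5]
gripper_width: 19.2
gripper_force: 15.0
```

```bash
python3 - <<'E'
from h import *;from workcell import env,cams
print(env.state()["ee_pos"],env.state()["gripper_width"])
a=[cv2.resize(cams.grab_frame(n)["color"][y-50:y+50,x-50:x+50],(400,400)) for n,x,y in(("scene",345,245),("side",280,180))]
cv2.imwrite("pics/p2.png",np.hstack(a))
E
```

```text
[453.69500322  96.37319175  27.87743566] 19.21346803515468
```

View pics/p2.png

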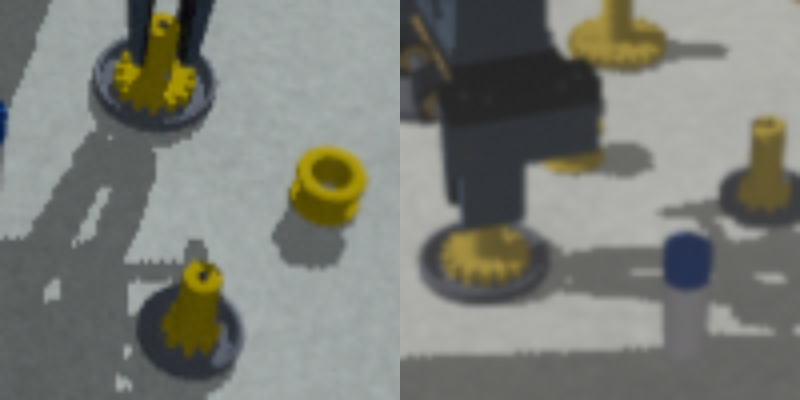

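Both gears lie in their dishes: the small one at (200,330) and the medium one at (155,85) in the left crop. I'll release the medium one and fetch the large.

Call:
step_arm(
  linear=[
    [0, 0, 0],
    [0, 0, 0],
    [0, 0, 0],
    [0, 0, -0.1],
    [0, 0, -0.2],
    [0, 0, -0.3],
  ],
  turn=[0, 0, 0, 0, 0, 0],
  fingers=0,
)

```text
time_s: 15.62
ee_pos: [453.1, 96.4, 118.4]
ee_rot: [180.0, -0.0, -180.0]
force: [-0.5, -0.5, -0.7]
gripper_width: 45.2
gripper_force: 0.0
```

Call:
step_arm(
  linear=[
    [-0.1, 0.14, 0],
    [-0.2, 0.28, 0],
    [-0.3, 0.42, 0],
    [-0.4, 0.56, 0],
    [-0.48, 0.66, 0],
    [-0.508, 0.701, 0],
    [-0.508, 0.701, 0.05],
    [-0.508, 0.701, 0.15],
    [-0.508, 0.701, 0.25],
    [-0.508, 0.701, 0.29],
    [-0.508, 0.701, 0.31],
    [-0.508, 0.701, 0.31],
    [-0.508, 0.701, 0.31],
  ],
  turn=[0, 0, 0, 0, 0, 0, 0, 0, 0, 0, 0, 0, 0],
)

```text
time_s: 17.25
ee_pos: [606.3, 306.9, 25.7]
ee_rot: [179.9, 0.1, 180.0]
force: [-0.1, 0.0, 0.1]
gripper_width: 45.7
gripper_force: 0.0
```

Call:
step_arm(
  linear=[
    [0, 0, 0],
    [0, 0, 0],
    [0, 0, 0],
    [0, 0, 0],
    [0, 0, 0],
  ],
  turn=[0, 0, 0, 0, 0],
  fingers=1,
  force=20,
)

```text
time_s: 17.88
ee_pos: [605.7, 306.7, 24.7]
ee_rot: [180.0, 0.0, 180.0]
force: [-1.0, -0.3, 1.4]
gripper_width: 19.4
gripper_force: 20.0
```

Call:
step_arm(
  linear=[
    [0, 0, -0.05],
    [0, 0, -0.15],
    [0, 0, -0.25],
    [0, 0, -0.333],
    [0.03, -0.1, -0.333],
    [0.07, -0.22, -0.333],
    [0.11, -0.34, -0.333],
    [0.15, -0.46, -0.333],
    [0.19, -0.58, -0.333],
    [0.23, -0.7, -0.333],
    [0.27, -0.8, -0.333],
    [0.3, -0.9, -0.333],
  ],
  turn=[0, 0, 0, 0, 0, 0, 0, 0, 0, 0, 0, 0],
)

```text
time_s: 19.38
ee_pos: [515.3, 35.7, 125.5]
ee_rot: [180.0, 0.1, 180.0]
force: [0.3, -0.9, 0.4]
gripper_width: 19.2
gripper_force: 20.0
```

Call:
step_arm(
  linear=[
    [0.06, -0.12, 0],
    [0.12, -0.24, 0],
    [0.18, -0.36, 0],
    [0.23, -0.45, 0],
    [0.244, -0.476, 0],
    [0.244, -0.476, 0],
    [0.244, -0.476, 0.08],
    [0.244, -0.476, 0.18],
    [0.244, -0.476, 0.25],
    [0.244, -0.476, 0.29],
    [0.244, -0.476, 0.323],
    [0.244, -0.476, 0.323],
    [0.244, -0.476, 0.323],
  ],
  turn=[0, 0, 0, 0, 0, 0, 0, 0, 0, 0, 0, 0, 0],
)

```text
time_s: 21.0
ee_pos: [442.9, -106.1, 27.9]
ee_rot: [-180.0, 0.1, -180.0]
force: [-0.1, -0.5, -0.3]
gripper_width: 19.2
gripper_force: 20.0
```

```bash
python3 - <<'E'
from h import *;from workcell import env,cams
print(env.state()["ee_pos"],env.state()["gripper_width"])
a=[cv2.resize(cams.grab_frame(n)["color"][y-50:y+50,x-50:x+50],(400,400)) for n,x,y in(("scene",240,215),("side",290,250))]
cv2.imwrite("pics/p3.png",np.clip(np.hstack(a)*1.5,0,255).astype(np.uint8))
E
```

```text
[ 442.86454892 -106.12179933   27.85948867] 19.213443408234685
```

View pics/p3.png

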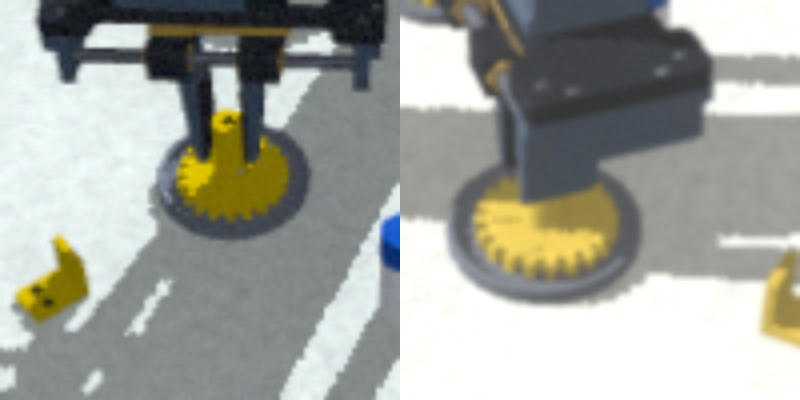

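The large gear lies centred in its dish (left crop 232,175). I'll release it and go for the giant.

Call:
step_arm(
  linear=[
    [0, 0, 0],
    [0, 0, 0],
    [0, 0, 0],
    [0, 0, -0.1],
    [0, 0, -0.2],
    [0, 0, -0.3],
  ],
  turn=[0, 0, 0, 0, 0, 0],
  fingers=0,
)

```text
time_s: 21.85
ee_pos: [442.2, -106.1, 118.4]
ee_rot: [180.0, -0.0, 180.0]
force: [0.3, -1.2, -0.2]
gripper_width: 45.4
gripper_force: 0.0
```

Call:
step_arm(
  linear=[
    [-0.1, -0.12, 0],
    [-0.2, -0.24, 0],
    [-0.3, -0.36, 0],
    [-0.4, -0.48, 0],
    [-0.49, -0.57, 0],
    [-0.514, -0.595, 0],
    [-0.514, -0.595, 0.05],
    [-0.514, -0.595, 0.15],
    [-0.514, -0.595, 0.25],
    [-0.514, -0.595, 0.29],
    [-0.514, -0.595, 0.31],
    [-0.514, -0.595, 0.31],
    [-0.514, -0.595, 0.31],
  ],
  turn=[0, 0, 0, 0, 0, 0, 0, 0, 0, 0, 0, 0, 0],
)

```text
time_s: 23.48
ee_pos: [597.2, -284.9, 25.6]
ee_rot: [-180.0, 0.1, 180.0]
force: [0.6, 0.8, 0.6]
gripper_width: 45.6
gripper_force: 0.0
```

Call:
step_arm(
  linear=[
    [0, 0, 0],
    [0, 0, 0],
    [0, 0, 0],
    [0, 0, 0],
    [0, 0, 0],
  ],
  turn=[0, 0, 0, 0, 0],
  fingers=1,
  force=25,
)

```text
time_s: 24.1
ee_pos: [596.7, -284.7, 24.7]
ee_rot: [-180.0, 0.0, 180.0]
force: [0.6, 0.1, 1.9]
gripper_width: 19.2
gripper_force: 25.0
```

Call:
step_arm(
  linear=[
    [0, 0, -0.05],
    [0, 0, -0.15],
    [0, 0, -0.25],
    [0, 0, -0.333],
    [0.02, 0.08, -0.333],
    [0.04, 0.18, -0.333],
    [0.06, 0.3, -0.333],
    [0.08, 0.42, -0.333],
    [0.1, 0.54, -0.333],
    [0.12, 0.66, -0.333],
    [0.15, 0.78, -0.333],
    [0.18, 0.9, -0.333],
    [0.2, 1.0, -0.333],
  ],
  turn=[0, 0, 0, 0, 0, 0, 0, 0, 0, 0, 0, 0, 0],
)

```text
time_s: 25.72
ee_pos: [536.3, 16.6, 125.4]
ee_rot: [180.0, 0.1, -180.0]
force: [0.9, -0.3, 0.4]
gripper_width: 18.9
gripper_force: 25.0
```

Call:
step_arm(
  linear=[
    [0.02, 0.12, 0],
    [0.05, 0.24, 0],
    [0.08, 0.36, 0],
    [0.11, 0.48, 0],
    [0.14, 0.6, 0],
    [0.17, 0.72, 0],
    [0.19, 0.84, 0],
    [0.2, 0.93, 0],
    [0.203, 0.968, 0],
    [0.203, 0.968, 0],
    [0.203, 0.968, 0],
    [0.203, 0.968, 0.08],
    [0.203, 0.968, 0.18],
    [0.203, 0.968, 0.25],
    [0.203, 0.968, 0.29],
    [0.203, 0.968, 0.323],
    [0.203, 0.968, 0.323],
    [0.203, 0.968, 0.323],
  ],
  turn=[0, 0, 0, 0, 0, 0, 0, 0, 0, 0, 0, 0, 0, 0, 0, 0, 0, 0],
)

```text
time_s: 27.98
ee_pos: [476.1, 305.9, 28.0]
ee_rot: [180.0, 0.0, 180.0]
force: [-0.6, 0.1, -0.9]
gripper_width: 19.2
gripper_force: 25.0
```

Call:
step_arm(
  linear=[
    [0, 0, 0],
    [0, 0, 0],
    [0, 0, 0],
    [0, 0, -0.1],
    [0, 0, -0.2],
    [0, 0, -0.3],
    [0.1, 0.1, -0.4],
    [0.1, 0.2, -0.5],
    [0.1, 0.2, -0.6],
    [0.1, 0.2, -0.6],
  ],
  turn=[0, 0, 0, 0, 0, 0, 0, 0, 0, 0],
  fingers=0,
)

```text
time_s: 29.22
ee_pos: [446.7, 367.0, 209.9]
ee_rot: [179.8, 0.2, -180.0]
force: [-0.1, 0.4, 0.2]
gripper_width: 45.4
gripper_force: 0.0
```

```bash
python3 - <<'E'
from h import *;from workcell import env,cams
a=[cams.grab_frame(n)["color"] for n in("scene","side")]
cv2.imwrite("pics/e.png",np.hstack([cv2.resize(a[0][160:310,140:470],(800,364))]))
cv2.imwrite("pics/e2.png",cv2.resize(a[1][100:340,180:420],(600,600)))
E
```

```text
(no output)
```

View pics/e.png

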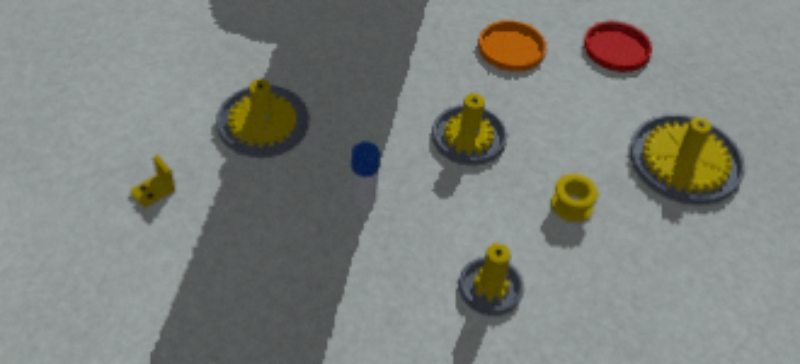

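View pics/e2.png

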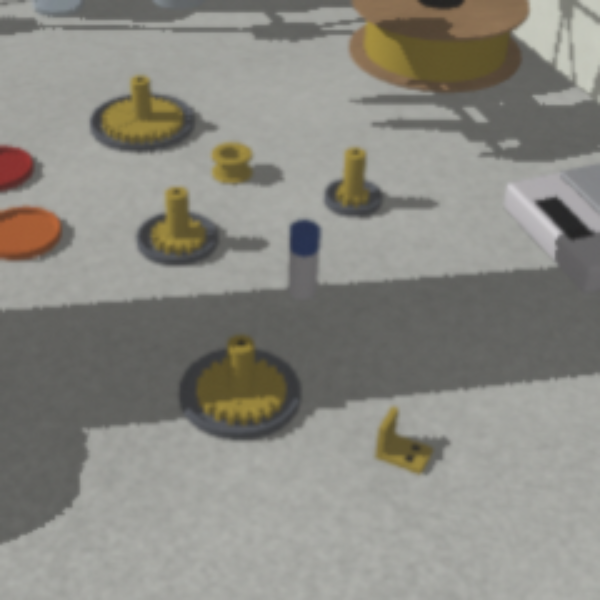

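All four gears lie hub up in their dishes: small (492,285), medium (468,133), large (262,118) and giant (688,157) in the scene crop. The roller, bracket and glue stick are where they were.

```bash
python3 -c "
from workcell import env
print(env.job_done())"
```

```text
the job is handed in; nothing more can be done
None
```

All four gear wheels are set hub up in the dishes of their size, the roller and bracket were left where they lay, and the job was handed in at about 29 s; no verdict was returned.

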